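# Stagger rinsed case trays to dry

## Task

The rinsed aluminium case trays must air-dry in a staggered stack. Leave the tray with the finger tab where it stands and set the three-compartment tray on its lip, parallel to it but shifted about 4 cm lengthwise away from the tab; then set the plain undivided tray of the same length on top, shifted back by as much, so that it is in line above the bottom tray. Set the trays down, do not drop them.

Things in the scene. Friction and masses are not known exactly. Their poses are not given: they have to be found in the camera images.
- base_tray: Bottom tray: open aluminium tray, no dividers, with a finger tab (30 mm long, 36 wide, level with the lip) out of its -x end, so +x points lengthwise away from the tab. Loose on the bench. Without the tab 150 mm long (x), 56 wide (y, grip across it: straight sides), 40 high; flat lip 12 mm wide inward round the top; flat underside. Origin: centre of the underside, z up. 
- divided_tray: Second tray: open aluminium tray, two cross walls make three compartments in a row; no tab, same both ways round; loose, about 0.2 kg. 150 mm long (x), 56 wide (y, grip across it: straight sides), 40 high; flat lip 12 mm wide inward round the top; flat underside. Origin: centre of the underside, z up. Set on the bottom tray, its origin is 40 mm above that tray's.
- plain_tray: Top tray: open aluminium tray, undivided, no tab, same both ways round; loose, about 0.2 kg (a 90 mm short one farther back is not meant). 150 mm long (x), 56 wide (y, grip across it: straight sides), 40 high; flat lip 12 mm wide inward round the top; flat underside. Origin: centre of the underside, z up. Stacked, its origin is 80 mm above the bottom tray's. Things lying near the trays are under 40 mm high.
Not all that is in view belongs to the job. Leave any blue look-alike of the plain_tray alone.

How it is judged:
At the end, for the whole second after the job is handed in: Three-compartment tray on the bottom tray, 25-55 mm off it away from the tab, within 12 mm sideways; plain tray on top, within 15 mm of the bottom tray's centre lengthwise and sideways; both parallel to it within 10 degrees; all level within 4 degrees and at rest; bottom tray moved under 30 mm (x of divided_tray in the frame of base_tray between 0.025 and 0.055 m and y of divided_tray in the frame of base_tray between -0.012 and 0.012 m and z of divided_tray in the frame of base_tray between 0.036 and 0.044 m and x of plain_tray in the frame of base_tray between -0.015 and 0.015 m and y of plain_tray in the frame of base_tray between -0.015 and 0.015 m and z of plain_tray in the frame of base_tray between 0.075 and 0.085 m and angle between the x axis of each of divided_tray, plain_tray and the x axis of base_tray, either way round below 0.19 rad and angle between each of divided_tray, plain_tray, base_tray's own z axis and vertical below 0.07 rad and linear speed of each of divided_tray, plain_tray below 0.02 m/s); the robot touches nothing.
It fails at once if the bottom tray is shifted by more than 30 mm (distance of base_tray from where it was at the start of the episode above 0.03 m).
It fails at once if a tray is dropped (it moves faster than 0.8 m/s with no finger touching it, a fall of more than 3 cm) ((linear speed of divided_tray above 0.8 m/s and contact force between the fingers and divided_tray below 0.05 N) or (linear speed of plain_tray above 0.8 m/s and contact force between the fingers and plain_tray below 0.05 N)).
It also fails if it takes over 61 s, if anything falls off the work surface, if the arm or the gripper's body presses on something with over 40 N, if the wrist force passes 120 N, or if a joint passes its speed limit or range.

## Robot

A 7-joint arm with a two-finger parallel gripper is mounted at the origin on the work surface. World frame = base frame: x ahead of the robot, y to its left, z up, the work surface at z = 0. Lengths are in m, angles in rad, forces in N, time in s.
With the tool pointing down it reaches from about 0.35 to 0.9 m from the base axis. Payload 19.9 kg.
Tool frame: the origin (TCP) lies between the finger pads; the fingertips stand 17 mm ahead of it and the grasp point (between the pads) lies 2 mm behind it; y points along the fingers, z is the direction in which the jaws open and shut, and the axes are right-handed (so a half turn about y gives the same grasp; the last joint's range is limited). The gripper opens to 94 mm and grips with 3 to 60 N. Pads are 16 mm wide; open, the fingers measure 119 mm over their backs; the gripper's body (75 mm by 177 mm) begins 78 mm behind the grasp point.
Start: joints at [-0.042, 0.417, -0.01, 1.614, 0.005, 1.111, -0.053], TCP at [0.625, 0, 0.222] pointing down, gripper open.
Joint ranges: [-2.81, 2.81], [-0.39, 2.02], [-1.27, 1.25], [0.06, 2.57], [-1.19, 4.33], [0.19, 2], [-2.82, 2.82]. Speed limits (rad/s): [1.89, 1.89, 2.39, 2.39, 3.01, 3.01, 3.01].

## Interface

Orientations are given as a rotation vector (axis times angle).
In Python, from cell import telemetry, optics, order, nets gives the robot as it stands.
- The arm moves only by the tool servo_tool, never from a script. Its arguments are lists of equal length, an entry for each row: "fingers": the closure, from -1 (fully open) to 1 (shut); "dp": the shift along the tool's x, y, z normalised to -1 to 1, where 1 is 2.5 cm, a list of three; "turn": the turn, a rotation vector about the tool's x, y, z normalised to -1 to 1, where 1 is 0.08 rad, a list of three. In form: {"fingers": [fingers, ...], "dp": [[tx, ty, tz], ...], "turn": [[rx, ry, rz], ...]}. A call has 1 to 5 rows; each row shifts and turns the pose as measured when the row begins, along the tool's axes as they then stand; what a row does not reach is not made up. A row lasts 1/8 s, in which the tool goes at most 62.5 mm and 10.7 degrees, less where a joint would pass 70% of its speed; a pose out of reach is approached as far as the arm can. A call with a number of a shift or a turn outside -1 to 1 is refused whole. A call with a gripper value outside its range is refused whole. The fingers move at their own pace and stop on an object; "grip_force" is the grip in N (left out, the last holds). Time passes only in rows, so rows that do not move let the fingers close. It gives the time, the measured TCP pose, the force and the opening at its end, in the units of the state.
- telemetry.get_state(): the state, without advancing time (a new reading comes with each control period).
- optics.camera(name): name is "scene" or "side" or "wrist"; returns the picture (384x512x3 uint8, red, green, blue); there is no depth.
- optics.camera_info(name): a dict with "K" (3x3 intrinsics, pixels), "k1" (the pictures are not rectified: a ray, as slopes to the right and down, at radius r is drawn at 1 + k1 r^2 times it, then the intrinsics apply), "camera_from_world" (4x4, takes a point from world to camera coordinates); the wrist camera has in their place "tool_from_camera" (4x4, takes a point from camera to tool coordinates, whose origin is the TCP and whose axes are the tool frame's). Camera axes: x right, y down, z forward; pixel columns grow to the right and rows downward; lengths in m; the calibration is good to about 2 mm. A picture is of the moment at which its call begins: read the wrist's pose just before it. camera_info takes no time and is no camera call.
- order.sign_off(): hands the job in, once; it reports no verdict.
Trained networks look in the newest picture that a camera, given by its name, has taken for a name from the list of things; names that differ only in an ending like _2 or _b are one class to them, and where a whole thing is asked for, a point or a joint stands for the part that bears it (a point fixed in the world has none). Each returns a list of dicts, best first, with "score" (0 to 1); they miss things now and then, are a little off and sometimes report something else, mostly with a low value. They report only what shows in the picture. A call takes as long as a camera call. They do not tell look-alikes from the thing itself.
- nets.search_frame(camera, target): "centre" ([x, y, z] in m, in world coordinates, good to about 4 mm: the middle of the surface that is visible of it).
The state is a dict: "time_s": time; "q": joint angles; "joint_velocities": joint speeds; "joint_torque": joint torques, N m; "eef_pos": TCP position; "eef_rot": TCP orientation; "wrist_force": force on the tool from outside, world axes, zero at the start; "moment": the same for the moment, N m; "opening": opening from 0.0 (shut) to 1.0 (fully open).
Only numpy, scipy, OpenCV 4.12 (cv2) and the standard library are available. Lean on these libraries where they do the work, as an engineer would, in place of code of your own. Each camera call takes 0.05 s, during which the arm holds its last target.

## Working session

There is one attempt and no reset: what is moved stays moved. The work goes in short steps, Python scripts to look and compute and a tool call to move; the robot and the scene stay as the last step left them, time stands still between calls to the robot, and variables do not carry over. Pictures are saved under pics/ and viewed, and the job is handed in when it is done.

Besides the shell and the picture viewer there is one more tool, called after ">>>" in YAML: its name, and indented under it one key for each argument. servo_tool: Moves the arm, as the interface text tells. Scaled input: -1 to 1 covers 2.5 cm each way for a shift and 0.08 rad each way for a turn. Its arguments: {"type":"object","properties":{"fingers":{"type":"array"},"dp":{"type":"array"},"turn":{"type":"array"},"grip_force":{"type":"number"}},"required":["fingers","dp","turn"]}

```bash
ls; mkdir -p pics; python3 - <<'E'
from cell import telemetry, optics, order, nets
import cv2
s=telemetry.get_state();print({k:s[k] for k in('time_s','eef_pos','eef_rot','opening')})
for c in('scene','side'):
    cv2.imwrite(f'pics/{c}0.png',optics.camera(c)[:,:,::-1])
    i=optics.camera_info(c);print(c,i)
    for t in('base_tray','divided_tray','plain_tray'):
        print(t,[(round(d['score'],2),[round(float(x),3) for x in d['centre']]) for d in nets.search_frame(c,t)])
print(optics.camera_info('wrist'))
print(telemetry.get_state()['time_s'])
E
```

```text
pics
{'time_s': 0.0, 'eef_pos': array([ 6.24676231e-01, -3.17556172e-05,  2.21845333e-01]), 'eef_rot': array([-1.21011054,  1.20997659, -1.20875145]), 'opening': 1.0011423244927231}
scene {'K': array([[490.34869678,   0.        , 262.15170428],
       [  0.        , 490.34869678, 193.57660156],
       [  0.        ,   0.        ,   1.        ]]), 'k1': 0.02930906652478776, 'camera_from_world': array([[ 0.73169114,  0.68157833,  0.00889103, -0.3980196 ],
       [ 0.45133278, -0.47465968, -0.75564338, -0.22105293],
       [-0.51080994,  0.55691038, -0.65492293,  1.33454234],
       [ 0.        ,  0.        ,  0.        ,  1.        ]])}
base_tray [(0.89, [0.526, -0.259, 0.031])]
divided_tray [(0.81, [0.435, 0.262, 0.027])]
plain_tray [(0.97, [0.681, -0.002, 0.023]), (0.88, [0.487, 0.004, 0.029])]
side {'K': array([[405.43229038,   0.        , 249.21866188],
       [  0.        , 405.43229038, 184.44098487],
       [  0.        ,   0.        ,   1.        ]]), 'k1': -0.07563213942719942, 'camera_from_world': array([[ 0.98234133, -0.18610179,  0.01927761, -0.55407777],
       [-0.1206099
[... 181 characters left out ...]
83, [0.52, -0.258, 0.031])]
divided_tray [(0.86, [0.432, 0.266, 0.027])]
plain_tray [(0.66, [0.683, 0.001, 0.027]), (0.65, [0.483, 0.006, 0.03])]
{'K': array([[305.41830441,   0.        , 258.19038653],
       [  0.        , 305.41830441, 196.65612318],
       [  0.        ,   0.        ,   1.        ]]), 'k1': -0.07319118611096255, 'tool_from_camera': array([[-9.87042597e-05,  9.62640290e-01,  2.70783424e-01,
        -8.08772586e-02],
       [ 4.48296587e-04, -2.70783356e-01,  9.62640210e-01,
        -1.63739970e-01],
       [ 9.99999895e-01,  2.16407974e-04, -4.04820886e-04,
        -4.52284712e-04],
       [ 0.00000000e+00,  0.00000000e+00,  0.00000000e+00,
         1.00000000e+00]])}
0.4
```

View pics/scene0.png

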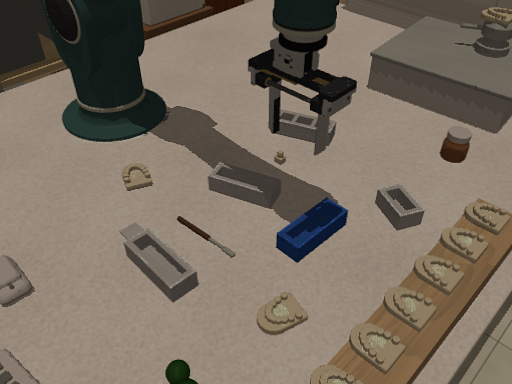

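View pics/side0.png

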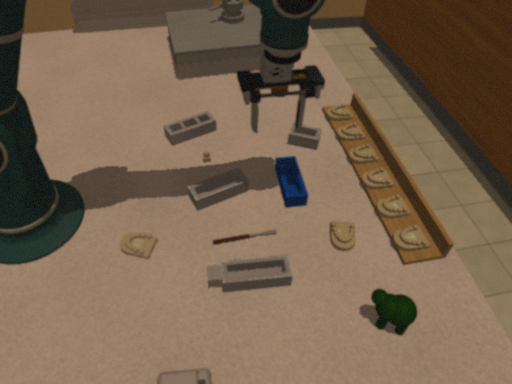

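Scene view: base tray with tab at about (160,262), gray plain tray at (245,185), blue look-alike at (313,228), short tray at (400,205), divided tray behind the fingers at (303,125). Next I'll rectify onto the lip plane z = 0.04.

```bash
cat > h.py <<'E'
from cell import telemetry, optics, order, nets
import numpy as np, cv2
from scipy.spatial.transform import Rotation as R
def cam(name,st=None):
    i=optics.camera_info(name)
    if 'camera_from_world' in i: T=i['camera_from_world']
    else:
        W=np.eye(4);W[:3,:3]=R.from_rotvec(st['eef_rot']).as_matrix();W[:3,3]=st['eef_pos']
        T=np.linalg.inv(W@i['tool_from_camera'])
    return i['K'],i['k1'],T
def proj(c,P):
    K,k1,T=c;P=np.asarray(P,float);p=P@T[:3,:3].T+T[:3,3]
    s=p[...,:2]/p[...,2:];s=s*(1+k1*(s**2).sum(-1,keepdims=True))
    return s*[K[0,0],K[1,1]]+K[:2,2]
def bird(img,c,cx,cy,half,z,n=400):
    # image right = +x, up = +y
    u=np.linspace(-half,half,n);X,Y=np.meshgrid(cx+u,cy-u)
    m=proj(c,np.stack([X,Y,np.full_like(X,z)],-1)).astype(np.float32)
    return cv2.remap(img,m[...,0],m[...,1],cv2.INTER_CUBIC)
def box(c,x,y,yaw,z0,tab=False,L=.15,Wd=.056):
    cs,sn=np.cos(yaw),np.sin(yaw)
    q=[[L/2,Wd/2],[-L/2,Wd/2],[-L/2,-Wd/2],[L/2,-Wd/2]]
    def tr(q,z):return np.array([[x+a*cs-b*sn,y+a*sn+b*cs,z] for a,b in q])
    r=[tr(q,z0+.04),tr(q,z0)]
    if tab:r.append(tr([[-L/2,.018],[-L/2-.03,.018],[-L/2-.03,-.018],[-L/2,-.018]],z0+.04))
    return [proj(c,a) for a in r]
E
python3 - <<'E'
from h import *
for n in('scene','side'):
    img=cv2.imread(f'pics/{n}0.png');c=cam(n)
    rows=[bird(img,c,x,y,.12,.04,390) for x,y in((.523,-.258),(.434,.264),(.485,.005))]
    for r in rows:
        for k in range(0,390,65): cv2.line(r,(k,0),(k,8),(0,0,255),1);cv2.line(r,(0,k),(8,k),(0,0,255),1)
    cv2.imwrite(f'pics/b_{n}.png',cv2.resize(np.hstack(rows),(800,267)))
a=np.vstack([cv2.imread('pics/b_scene.png'),cv2.imread('pics/b_side.png')]);cv2.imwrite('pics/b0.png',a)
E
```

```text
(no output)
```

View pics/b0.png

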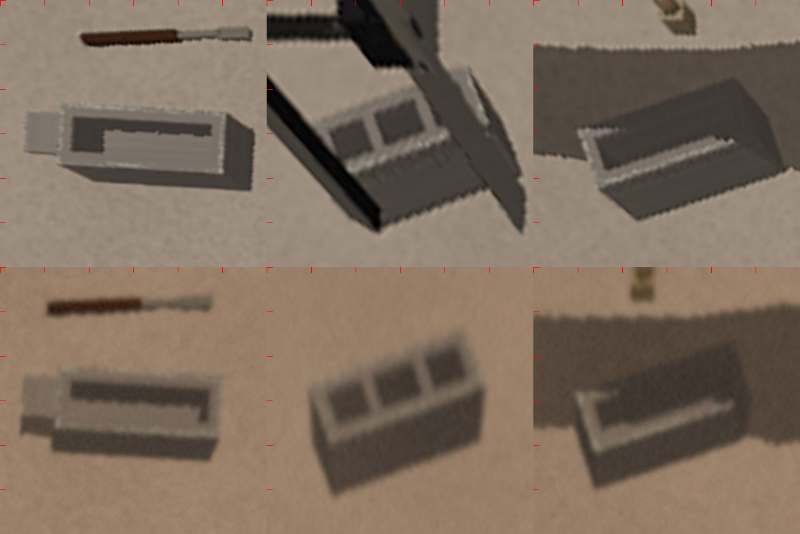

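```bash
cat >> h.py <<'E'
def refine(imgs,cams,p0,z0=0,tab=False,sig=1.2,rng=(.012,.012,.08),sgn=None):
    from scipy.ndimage import map_coordinates
    G=[]
    for im in imgs:
        g=cv2.GaussianBlur(cv2.cvtColor(im,cv2.COLOR_BGR2GRAY).astype(np.float32),(0,0),sig)
        G.append((cv2.Sobel(g,cv2.CV_32F,1,0)/8,cv2.Sobel(g,cv2.CV_32F,0,1)/8))
    def score(p):
        s=0
        for (gx,gy),c in zip(G,cams):
            b=box(c,*p,z0,tab)
            for k,poly in enumerate(b[:1]):
                for i in range(4):
                    a,d=poly[i],poly[(i+1)%4];n=np.array([-(d-a)[1],(d-a)[0]]);n/=np.linalg.norm(n)
                    t=np.linspace(.03,.97,60)[:,None];q=a+(d-a)*t
                    v=n[0]*map_coordinates(gx,q.T[::-1],order=1,mode='nearest')+n[1]*map_coordinates(gy,q.T[::-1],order=1,mode='nearest')
                    s+=np.minimum(np.abs(v),12).mean()
        return -s
    from scipy.optimize import differential_evolution as DE
    r=DE(score,[(a-b,a+b) for a,b in zip(p0,rng)],seed=0,tol=1e-6,maxiter=60)
    return r.x,r.fun,score(p0)
E
python3 - <<'E'
from h import *
I={n:cv2.imread(f'pics/{n}0.png') for n in('scene','side')};C={n:cam(n) for n in I}
E={'base':(.529,-.262,-.055),'div':(.431,.277,.36),'plain':(.4875,.007,.33)}
out={n:cv2.resize(I[n],None,fx=3,fy=3,interpolation=cv2.INTER_CUBIC) for n in I}
for k,p in E.items():
    for sel in(['scene'],['side'],['scene','side']):
        if k=='div' and 'scene' in sel: continue
        x,f,f0=refine([I[n] for n in sel],[C[n] for n in sel],p);print(k,sel,np.round(x,4),f,f0)
    tiles=[]
    for n in I:
        for poly in box(C[n],*x,0,k=='base'):
            cv2.polylines(out[n],[np.int32(poly*3+1)],True,(0,255,0),1)
        c=proj(C[n],[x[0],x[1],.03])*3;u,v=np.int32(c);u=max(u,190);v=max(v,140)
        tiles.append(out[n][v-140:v+140,u-190:u+190])
    cv2.imwrite(f'pics/f_{k}.png',np.hstack(tiles))
cv2.imwrite('pics/f0.png',cv2.resize(np.vstack([cv2.imread(f'pics/f_{k}.png') for k in E]),(540,600)))
E
```

```text
base ['scene'] [ 0.5325 -0.2738 -0.0546] -34.65353292193004 -29.844091498677553
base ['side'] [ 0.5263 -0.2613 -0.0656] -26.164600764466826 -24.223666994413232
base ['scene', 'side'] [ 0.5285 -0.2621 -0.0645] -54.680480939613346 -54.06775849309078
div ['side'] [0.4239 0.2697 0.3436] -38.25653272407962 -30.914438701571903
plain ['scene'] [0.4965 0.0075 0.3512] -24.78070184707943 -21.07744893301139
plain ['side'] [0.4824 0.0066 0.317 ] -28.888049711664657 -18.726693927699415
plain ['scene', 'side'] [0.4837 0.0058 0.3177] -52.463402012651606 -39.804142860710805
```

View pics/f0.png

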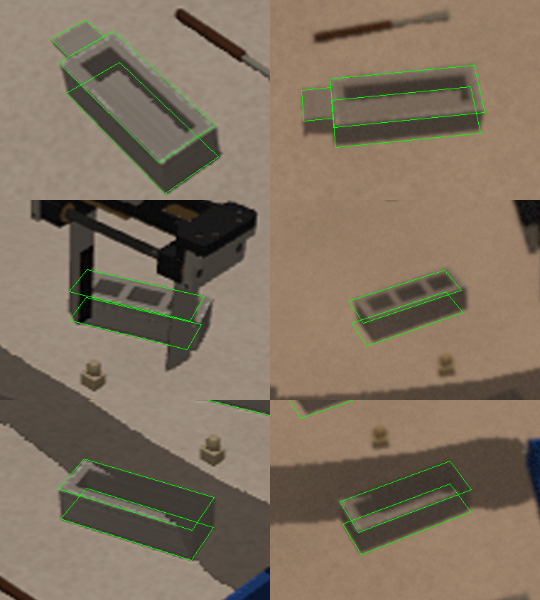

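```bash
cat >> h.py <<'E'
def goto(x,y,z,yaw):
    """remaining shift (tool axes, units of 2.5cm) and turn (units .08) to put TCP at xyz, tool down, tool z across tray with yaw"""
    s=telemetry.get_state();M=R.from_rotvec(s['eef_rot']).as_matrix()
    d=M.T@(np.array([x,y,z])-s['eef_pos'])/.025
    best=None
    for sg in(1,-1):
        tz=sg*np.array([-np.sin(yaw),np.cos(yaw),0]);ty=np.array([0,0,-1.]);tx=np.cross(ty,tz)
        w=R.from_matrix(M.T@np.stack([tx,ty,tz],1)).as_rotvec()/.08
        if best is None or np.linalg.norm(w)<np.linalg.norm(best):best=w
    print('t',round(s['time_s'],2),'pos',np.round(s['eef_pos'],4),'open',round(s['opening'],3),'F',np.round(s['wrist_force'],1))
    print('M',np.round(M,3).tolist());print('shift units',np.round(d,2),'turn units',np.round(best,2),'q7',round(s['q'][6],2))
E
python3 -c "
from h import *
goto(.431,.277,.22,.35)"
```

```text
t 0.4 pos [ 0.6249 -0.      0.2223] open 1.003 F [-0.1 -0.3  0.1]
M [[0.0, -0.0, 1.0], [-1.0, -0.0, 0.0], [0.0, -1.0, -0.0]]
shift units [-11.08   0.09  -7.76] turn units [ 0.   15.26  0.  ] q7 -0.05
```

```bash
cat >> h.py <<'E'
import math,json
def plan(x,y,z,yaw,step=1.0,maxrows=5,gain=1.0):
    s=telemetry.get_state();M=R.from_rotvec(s['eef_rot']).as_matrix();p=np.array(s['eef_pos'])
    best=None
    for sg in(1,-1):
        tz=sg*np.array([-np.sin(yaw),np.cos(yaw),0]);ty=np.array([0,0,-1.]);tx=np.cross(ty,tz)
        w=R.from_matrix(M.T@np.stack([tx,ty,tz],1)).as_rotvec()/.08
        if best is None or np.linalg.norm(w)<np.linalg.norm(best):best=w
    D=np.array([x,y,z])-p
    n=max(1,math.ceil(max(np.linalg.norm(D)/.025/step,np.abs(best).max())-.05))
    dp,tu=[],[]
    for i in range(min(n,maxrows)):
        Mi=M@R.from_rotvec(best*.08*i/n).as_matrix()
        dp.append(np.round(np.clip(Mi.T@D/n/.025,-1,1),2).tolist());tu.append(np.round(np.clip(best/n,-1,1),2).tolist())
    print('t',round(s['time_s'],2),'pos',np.round(p,4),'open',round(s['opening'],3),'F',np.round(s['wrist_force'],1),'q7',round(s['q'][6],2))
    print('rest mm',np.round(D*1000,1),'turn',np.round(best,2),'n',n);print('dp',dp);print('turn',tu)
E
python3 -c "
from h import *
plan(.431,.277,.22,.35,maxrows=20)"
```

```text
t 0.4 pos [ 0.6249 -0.      0.2223] open 1.003 F [-0.1 -0.3  0.1] q7 -0.05
rest mm [-193.9  277.    -2.3] turn [ 0.   15.26  0.  ] n 16
dp [[-0.69, 0.01, -0.48], [-0.65, 0.01, -0.54], [-0.61, 0.01, -0.58], [-0.56, 0.01, -0.63], [-0.51, 0.01, -0.67], [-0.46, 0.01, -0.71], [-0.41, 0.01, -0.74], [-0.35, 0.01, -0.77], [-0.29, 0.01, -0.79], [-0.23, 0.01, -0.81], [-0.17, 0.01, -0.83], [-0.1, 0.01, -0.84], [-0.04, 0.01, -0.84], [0.03, 0.01, -0.84], [0.09, 0.01, -0.84], [0.16, 0.01, -0.83]]
turn [[0.0, 0.95, 0.0], [0.0, 0.95, 0.0], [0.0, 0.95, 0.0], [0.0, 0.95, 0.0], [0.0, 0.95, 0.0], [0.0, 0.95, 0.0], [0.0, 0.95, 0.0], [0.0, 0.95, 0.0], [0.0, 0.95, 0.0], [0.0, 0.95, 0.0], [0.0, 0.95, 0.0], [0.0, 0.95, 0.0], [0.0, 0.95, 0.0], [0.0, 0.95, 0.0], [0.0, 0.95, 0.0], [0.0, 0.95, 0.0]]
```

>>> servo_tool:
  fingers: [-1,-1,-1,-1,-1]
  dp:
    - [-0.7,0,-0.5]
    - [-0.65,0,-0.55]
    - [-0.6,0,-0.6]
    - [-0.55,0,-0.65]
    - [-0.5,0,-0.67]
  turn:
    - [0,0.95,0]
    - [0,0.95,0]
    - [0,0.95,0]
    - [0,0.95,0]
    - [0,0.95,0]
  grip_force: 20

```text
time_s: 1.02
eef_pos: [0.5614, 0.087, 0.222]
eef_rot: [-0.997, 1.493, -1.494]
wrist_force: [0.5, 0.4, 0.7]
opening: 1.0
```

```bash
python3 -c "
from h import *
plan(.431,.277,.22,.35,maxrows=15)"
```

```text
t 1.02 pos [0.5614 0.087  0.222 ] open 1.0 F [0.5 0.4 0.7] q7 -0.6
rest mm [-130.4  190.    -2. ] turn [-0.000e+00  1.033e+01  1.000e-02] n 11
dp [[-0.46, 0.01, -0.7], [-0.4, 0.01, -0.74], [-0.35, 0.01, -0.76], [-0.29, 0.01, -0.79], [-0.23, 0.01, -0.81], [-0.17, 0.01, -0.82], [-0.1, 0.01, -0.83], [-0.04, 0.01, -0.84], [0.02, 0.01, -0.84], [0.08, 0.01, -0.83], [0.15, 0.01, -0.83]]
turn [[-0.0, 0.94, 0.0], [-0.0, 0.94, 0.0], [-0.0, 0.94, 0.0], [-0.0, 0.94, 0.0], [-0.0, 0.94, 0.0], [-0.0, 0.94, 0.0], [-0.0, 0.94, 0.0], [-0.0, 0.94, 0.0], [-0.0, 0.94, 0.0], [-0.0, 0.94, 0.0], [-0.0, 0.94, 0.0]]
```

>>> servo_tool:
  fingers: [-1,-1,-1,-1,-1]
  dp:
    - [-0.46,0,-0.7]
    - [-0.4,0,-0.74]
    - [-0.35,0,-0.76]
    - [-0.3,0,-0.8]
    - [-0.23,0,-0.81]
  turn:
    - [0,0.95,0]
    - [0,0.95,0]
    - [0,0.95,0]
    - [0,0.95,0]
    - [0,0.95,0]

```text
time_s: 1.65
eef_pos: [0.5007, 0.1773, 0.2224]
eef_rot: [-0.727, 1.761, -1.761]
wrist_force: [0.5, 1.3, -0.4]
opening: 1.0
```

>>> servo_tool:
  fingers: [-1,-1,-1,-1,-1]
  dp:
    - [-0.17,0,-0.82]
    - [-0.1,0,-0.83]
    - [-0.04,0,-0.84]
    - [0.02,0,-0.84]
    - [0.08,0,-0.83]
  turn:
    - [0,0.95,0]
    - [0,0.95,0]
    - [0,0.95,0]
    - [0,0.95,0]
    - [0,0.95,0]

```text
time_s: 2.28
eef_pos: [0.4415, 0.268, 0.2228]
eef_rot: [-0.396, 2.007, -2.007]
wrist_force: [0.8, -0.5, -0.6]
opening: 0.999
```

```bash
cat > wl.py <<'E'
from h import *
import sys
# usage: tag x y yaw z0 [tgt]
tag=sys.argv[1];p=tuple(map(float,sys.argv[2:5]));z0=float(sys.argv[5]);net=sys.argv[6]
s=telemetry.get_state();im=optics.camera('wrist')[:,:,::-1].copy();c=cam('wrist',s)
print(net,[(round(d['score'],2),np.round(d['centre'],3).tolist()) for d in nets.search_frame('wrist',net)])
cv2.imwrite(f'pics/raw_{tag}.png',im)
x,f,f0=refine([im],[c],p,z0,rng=(.015,.015,.1));print('fit',np.round(x,4),f,f0)
o=cv2.resize(im,None,fx=1.5,fy=1.5,interpolation=cv2.INTER_CUBIC)
for q,col in((p,(0,0,255)),(x,(0,255,0))):
    for poly in box(c,*q,z0,net=='base_tray'): cv2.polylines(o,[np.int32(poly*1.5)],True,col,1)
cv2.imwrite(f'pics/{tag}.png',o)
E
python3 wl.py w1 .431 .277 .35 0 divided_tray; python3 -c "
from h import *
plan(.431,.277,.22,.35)"
```

```text
divided_tray [(0.68, [0.435, 0.278, 0.041])]
fit [0.4317 0.2828 0.4138] -17.019687062931034 -12.339089433225437
t 2.38 pos [0.4408 0.2693 0.2228] open 0.997 F [ 0.3  0.1 -0.3] q7 -1.78
rest mm [-9.8  7.7 -2.8] turn [ 0.01  0.56 -0.01] n 1
dp [[0.24, 0.11, -0.44]]
turn [[0.01, 0.56, -0.01]]
```

View pics/w1.png

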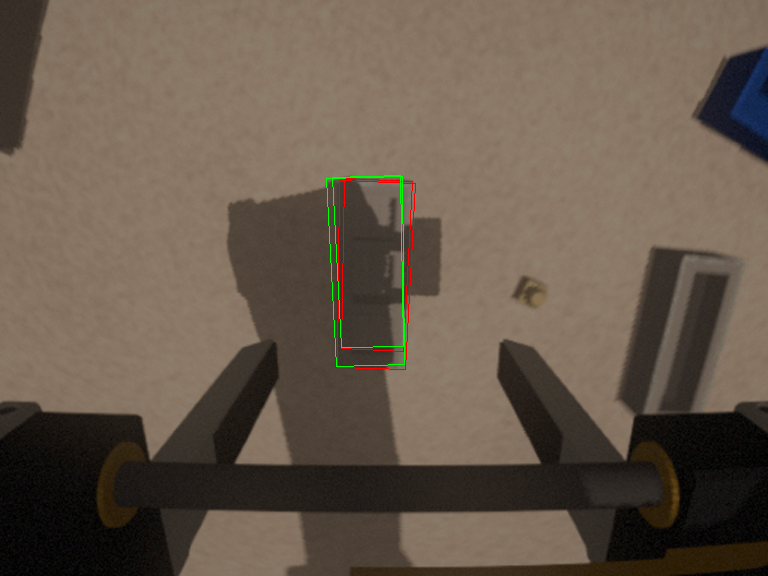

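```bash
python3 - <<'E'
from h import *
im=cv2.imread('pics/raw_w1.png')
g=np.clip(im.astype(float)*2.8-40,0,255).astype(np.uint8)
o=cv2.resize(g[90:270,170:330],None,fx=3.3,fy=3.3,interpolation=cv2.INTER_CUBIC)
cv2.imwrite('pics/w1c.png',o)
E
```

```text
(no output)
```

View pics/w1c.png

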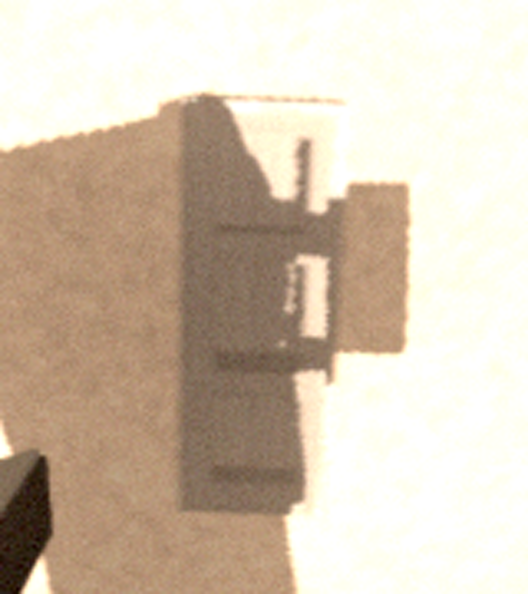

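```bash
cat >> h.py <<'E'
def bp(c,uv,z):
    K,k1,T=c;uv=np.asarray(uv,float)
    out=[]
    from scipy.optimize import least_squares
    for q in uv:
        r=least_squares(lambda w:proj(c,[w[0],w[1],z])-q,[.5,0]).x;out.append(r)
    return np.array(out)
E
python3 - <<'E'
from h import *
s=telemetry.get_state();c=cam('wrist',s)
px=np.array([[183,97],[347,100],[182,510],[330,510]])/3.3+[170,90]
P=bp(c,px,.04);print(P.round(4));
print(np.linalg.norm(P[0]-P[1]),np.linalg.norm(P[0]-P[2]),np.linalg.norm(P[3]-P[2]),P.mean(0))
d=P[0]-P[2];print(np.arctan2(d[1],d[0]));d=P[1]-P[0];print(np.arctan2(d[1],d[0]))
E
```

```text
[[0.4912 0.3318]
 [0.5113 0.2807]
 [0.3506 0.2783]
 [0.372  0.2272]]
0.05499423482992579 0.1503926449833043 0.05545184851573843 [0.43127953 0.279501  ]
0.3639026119303634
-1.194853718710167
```

```bash
python3 -c "
from h import *
plan(.4313,.279,.12,.367,maxrows=9)
plan(.4313,.279,.028,.367,maxrows=9)"
```

```text
t 2.38 pos [0.4408 0.2693 0.2228] open 0.997 F [ 0.3  0.1 -0.3] q7 -1.78
rest mm [  -9.5    9.7 -102.8] turn [ 0.01  0.35 -0.01] n 5
dp [[0.04, 0.82, -0.1], [0.04, 0.82, -0.1], [0.04, 0.82, -0.1], [0.04, 0.82, -0.1], [0.04, 0.82, -0.1]]
turn [[0.0, 0.07, -0.0], [0.0, 0.07, -0.0], [0.0, 0.07, -0.0], [0.0, 0.07, -0.0], [0.0, 0.07, -0.0]]
t 2.38 pos [0.4408 0.2693 0.2228] open 0.997 F [ 0.3  0.1 -0.3] q7 -1.78
rest mm [  -9.5    9.7 -194.8] turn [ 0.01  0.35 -0.01] n 8
dp [[0.03, 0.97, -0.06], [0.03, 0.97, -0.06], [0.03, 0.97, -0.06], [0.03, 0.97, -0.06], [0.03, 0.97, -0.06], [0.03, 0.97, -0.06], [0.03, 0.97, -0.06], [0.03, 0.97, -0.06]]
turn [[0.0, 0.04, -0.0], [0.0, 0.04, -0.0], [0.0, 0.04, -0.0], [0.0, 0.04, -0.0], [0.0, 0.04, -0.0], [0.0, 0.04, -0.0], [0.0, 0.04, -0.0], [0.0, 0.04, -0.0]]
```

>>> servo_tool:
  fingers: [-1,-1,-1,-1,-1]
  dp:
    - [0.1,0.8,-0.25]
    - [0.1,0.8,-0.25]
    - [0,0.8,0]
    - [0,0.8,0]
    - [0,0.6,0]
  turn:
    - [0,0.17,0]
    - [0,0.17,0]
    - [0,0,0]
    - [0,0,0]
    - [0,0,0]

```text
time_s: 3.0
eef_pos: [0.4343, 0.2768, 0.1265]
eef_rot: [-0.375, 2.017, -2.015]
wrist_force: [0.9, 0.6, -0.0]
opening: 1.001
```

```bash
python3 -c "
from h import *
plan(.4313,.279,.028,.367,maxrows=9)"
```

```text
t 3.0 pos [0.4343 0.2768 0.1265] open 1.001 F [ 0.9  0.6 -0. ] q7 -1.83
rest mm [ -3.    2.2 -98.5] turn [ 0.    0.07 -0.06] n 4
dp [[0.02, 0.98, -0.03], [0.02, 0.98, -0.03], [0.02, 0.98, -0.03], [0.02, 0.98, -0.03]]
turn [[0.0, 0.02, -0.01], [0.0, 0.02, -0.01], [0.0, 0.02, -0.01], [0.0, 0.02, -0.01]]
```

>>> servo_tool:
  fingers: [-1,-1,-1,-1,-1]
  dp:
    - [0.05,0.85,-0.06]
    - [0.03,0.85,-0.06]
    - [0,0.85,0]
    - [0,0.85,0]
    - [0,0.4,0]
  turn:
    - [0,0.05,0]
    - [0,0,0]
    - [0,0,0]
    - [0,0,0]
    - [0,0,0]

```text
time_s: 3.62
eef_pos: [0.434, 0.2772, 0.0283]
eef_rot: [-0.372, 2.017, -2.016]
wrist_force: [0.1, 0.4, 0.3]
opening: 1.001
```

```bash
python3 -c "
from h import *
plan(.4313,.279,.028,.367,maxrows=9)"
```

```text
t 3.62 pos [0.434  0.2772 0.0283] open 1.001 F [0.1 0.4 0.3] q7 -1.83
rest mm [-2.7  1.8 -0.3] turn [-0.01  0.05 -0.08] n 1
dp [[0.08, 0.01, -0.11]]
turn [[-0.01, 0.05, -0.08]]
```

>>> servo_tool:
  fingers: [-1,1,1,1,1]
  dp:
    - [0.08,0,-0.1]
    - [0,0,0]
    - [0,0,0]
    - [0,0,0]
    - [0,0,0]
  turn:
    - [0,0.05,-0.05]
    - [0,0,0]
    - [0,0,0]
    - [0,0,0]
    - [0,0,0]
  grip_force: 25

```text
time_s: 4.25
eef_pos: [0.4322, 0.2791, 0.03]
eef_rot: [-0.37, 2.02, -2.019]
wrist_force: [0.5, 0.2, -0.1]
opening: 0.609
```

>>> servo_tool:
  fingers: [1,1,1]
  dp:
    - [0,0,0]
    - [0,0,0]
    - [0,-0.3,0]
  turn:
    - [0,0,0]
    - [0,0,0]
    - [0,0,0]

```text
time_s: 4.62
eef_pos: [0.4318, 0.2788, 0.0374]
eef_rot: [-0.372, 2.02, -2.02]
wrist_force: [0.2, -0.2, -2.3]
opening: 0.59
```

>>> servo_tool:
  fingers: [1,1,1,1,1]
  dp:
    - [0,-0.7,0]
    - [0,-0.9,0]
    - [0,-0.9,0]
    - [0,-0.9,0]
    - [0,-0.9,0]
  turn:
    - [0,0,0]
    - [0,0,0]
    - [0,0,0]
    - [0,0,0]
    - [0,0,0]

```text
time_s: 5.25
eef_pos: [0.4304, 0.2781, 0.1489]
eef_rot: [-0.374, 2.02, -2.021]
wrist_force: [0.4, -0.5, -2.5]
opening: 0.596
```

```bash
python3 -c "
from h import *
plan(.5684,-.2646,.18,-.0645,maxrows=30,step=.9)
cv2.imwrite('pics/scene1.png',optics.camera('scene')[:,:,::-1])"
```

```text
t 5.25 pos [0.4304 0.2781 0.1489] open 0.596 F [ 0.4 -0.5 -2.5] q7 -1.84
rest mm [ 138.  -542.7   31.1] turn [-0.01  5.4  -0.01] n 25
dp [[0.11, -0.05, 0.89], [0.09, -0.05, 0.89], [0.07, -0.05, 0.89], [0.06, -0.05, 0.89], [0.04, -0.05, 0.89], [0.03, -0.05, 0.9], [0.01, -0.05, 0.9], [-0.0, -0.05, 0.9], [-0.02, -0.05, 0.9], [-0.03, -0.05, 0.9], [-0.05, -0.05, 0.89], [-0.06, -0.05, 0.89], [-0.08, -0.05, 0.89], [-0.1, -0.05, 0.89], [-0.11, -0.05, 0.89], [-0.13, -0.05, 0.89], [-0.14, -0.05, 0.88], [-0.16, -0.05, 0.88], [-0.17, -0.05, 0.88], [-0.19, -0.05, 0.88], [-0.2, -0.05, 0.87], [-0.22, -0.05, 0.87], [-0.23, -0.05, 0.87], [-0.25, -0.05, 0.86], [-0.26, -0.05, 0.86]]
turn [[-0.0, 0.22, -0.0], [-0.0, 0.22, -0.0], [-0.0, 0.22, -0.0], [-0.0, 0.22, -0.0], [-0.0, 0.22, -0.0], [-0.0, 0.22, -0.0], [-0.0, 0.22, -0.0], [-0.0, 0.22, -0.0], [-0.0, 0.22, -0.0], [-0.0, 0.22, -0.0], [-0.0, 0.22, -0.0], [-0.0, 0.22, -0.0], [-0.0, 0.22, -0.0], [-0.0, 0.22, -0.0], [-0.0, 0.22, -0.0], [-0.0, 0.22, -0.0], [-0.0, 0.22, -0.0], [-0.0, 0.22, -0.0], [-0.0, 0.22, -0.0], [-0.0, 0.22, -0.0], [-0.0, 0.22, -0.0], [-0.0, 0.22, -0.0], [-0.0, 0.22, -0.0], [-0.0, 0.22, -0.0], [-0.0, 0.22, -0.0]]
```

View pics/scene1.png

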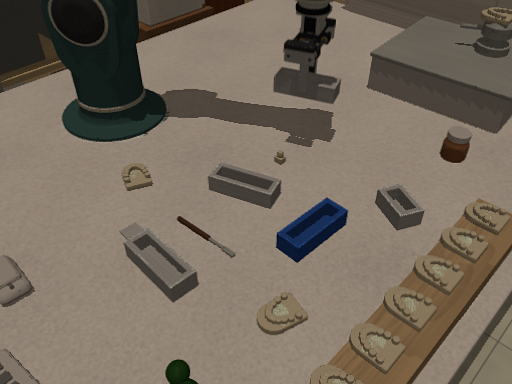

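Divided tray is held level at (307,85), and base and plain trays are now fully in light. Re-fitting both from this picture and carrying on.

```bash
python3 - <<'E'
from h import *
im=cv2.imread('pics/scene1.png');c=cam('scene')
sd=optics.camera('side')[:,:,::-1].copy();cv2.imwrite('pics/side1.png',sd);d=cam('side')
for k,p in(('base',(.5285,-.262,-.0645)),('plain',(.484,.006,.318))):
    for I,C in(([im],[c]),([sd],[d]),([im,sd],[c,d])):
        print(k,refine(I,C,p,rng=(.006,.006,.05)))
E
```

```text
base (array([ 0.53274614, -0.26351383, -0.0477506 ]), np.float64(-31.373725627222502), np.float64(-29.404154827866776))
base (array([ 0.5265132 , -0.26101586, -0.06327035]), np.float64(-25.15385379351906), np.float64(-23.908975252136266))
base (array([ 0.52860243, -0.26202819, -0.06208308]), np.float64(-53.374039023588445), np.float64(-53.31313008000304))
plain (array([0.48713281, 0.00296555, 0.32006115]), np.float64(-36.41226537223756), np.float64(-34.15665209526187))
plain (array([0.48309496, 0.00487709, 0.30575071]), np.float64(-34.82848601864802), np.float64(-34.32399660889405))
plain (array([0.48428015, 0.00422844, 0.31171659]), np.float64(-69.54470963858151), np.float64(-68.48064870415591))
```

>>> servo_tool:
  fingers: [1,1,1,1,1]
  dp:
    - [0.1,-0.15,0.7]
    - [0.1,-0.15,0.9]
    - [0.05,-0.15,0.9]
    - [0.05,-0.15,0.9]
    - [0.05,-0.15,0.9]
  turn:
    - [0,0.22,0]
    - [0,0.22,0]
    - [0,0.22,0]
    - [0,0.22,0]
    - [0,0.22,0]

```text
time_s: 5.98
eef_pos: [0.4583, 0.1662, 0.1679]
eef_rot: [-0.284, 2.075, -2.075]
wrist_force: [0.3, 0.9, -2.3]
opening: 0.592
```

>>> servo_tool:
  fingers: [1,1,1,1,1]
  dp:
    - [0.03,-0.1,0.9]
    - [0,-0.1,0.9]
    - [0,-0.1,0.9]
    - [0,-0.05,0.9]
    - [-0.03,-0.05,0.9]
  turn:
    - [0,0.22,0]
    - [0,0.22,0]
    - [0,0.22,0]
    - [0,0.22,0]
    - [0,0.22,0]

```text
time_s: 6.6
eef_pos: [0.4863, 0.0486, 0.1788]
eef_rot: [-0.188, 2.127, -2.128]
wrist_force: [0.4, 0.0, -3.6]
opening: 0.595
```

>>> servo_tool:
  fingers: [1,1,1,1,1]
  dp:
    - [-0.05,0,0.9]
    - [-0.06,0,0.9]
    - [-0.08,0,0.9]
    - [-0.1,0,0.9]
    - [-0.1,0,0.9]
  turn:
    - [0,0.22,0]
    - [0,0.22,0]
    - [0,0.22,0]
    - [0,0.22,0]
    - [0,0.22,0]

```text
time_s: 7.22
eef_pos: [0.5134, -0.0693, 0.1788]
eef_rot: [-0.09, 2.177, -2.178]
wrist_force: [1.6, 1.0, -2.1]
opening: 0.596
```

```bash
python3 -c "
from h import *
plan(.5684,-.2646,.17,-.0645,maxrows=30,step=.9)"
```

```text
t 7.22 pos [ 0.5134 -0.0693  0.1788] open 0.596 F [ 1.6  1.  -2.1] q7 -1.33
rest mm [  55.  -195.3   -8.8] turn [-0.    1.86 -0.02] n 9
dp [[-0.17, 0.04, 0.89], [-0.19, 0.04, 0.88], [-0.2, 0.04, 0.88], [-0.21, 0.04, 0.88], [-0.23, 0.04, 0.87], [-0.24, 0.04, 0.87], [-0.26, 0.04, 0.86], [-0.27, 0.04, 0.86], [-0.29, 0.04, 0.86]]
turn [[-0.0, 0.21, -0.0], [-0.0, 0.21, -0.0], [-0.0, 0.21, -0.0], [-0.0, 0.21, -0.0], [-0.0, 0.21, -0.0], [-0.0, 0.21, -0.0], [-0.0, 0.21, -0.0], [-0.0, 0.21, -0.0], [-0.0, 0.21, -0.0]]
```

>>> servo_tool:
  fingers: [1,1,1,1,1]
  dp:
    - [-0.17,0,0.9]
    - [-0.2,0,0.9]
    - [-0.2,0,0.88]
    - [-0.21,0,0.88]
    - [-0.23,0,0.87]
  turn:
    - [0,0.22,0]
    - [0,0.22,0]
    - [0,0.22,0]
    - [0,0.22,0]
    - [0,0.22,0]

```text
time_s: 7.85
eef_pos: [0.5459, -0.1866, 0.1787]
eef_rot: [-0.013, -2.217, 2.217]
wrist_force: [0.2, 0.9, -2.6]
opening: 0.591
```

>>> servo_tool:
  fingers: [1,1,1,1]
  dp:
    - [-0.24,0.2,0.86]
    - [-0.26,0.2,0.86]
    - [-0.27,0.2,0.6]
    - [-0.27,0.2,0.3]
  turn:
    - [0,0.22,0]
    - [0,0.22,0]
    - [0,0.15,0]
    - [0,0.1,0]

```text
time_s: 8.35
eef_pos: [0.5713, -0.2588, 0.157]
eef_rot: [-0.078, -2.186, 2.186]
wrist_force: [-0.7, 0.2, -2.9]
opening: 0.59
```

```bash
python3 -c "
from h import *
plan(.569,-.2644,.11,-.06,maxrows=30,step=.9)
for n in('side','wrist'):
  cv2.imwrite(f'pics/{n}2.png',optics.camera(n)[:,:,::-1])
a=np.hstack([cv2.imread(f'pics/{n}2.png') for n in('side','wrist')]);cv2.imwrite('pics/c2.png',cv2.resize(a,(800,300)))"
```

```text
t 8.35 pos [ 0.5713 -0.2588  0.157 ] open 0.59 F [-0.7  0.2 -2.9] q7 -1.11
rest mm [ -2.3  -5.6 -47. ] turn [-0.   -0.13 -0.01] n 3
dp [[0.03, 0.63, 0.08], [0.03, 0.63, 0.08], [0.03, 0.63, 0.08]]
turn [[-0.0, -0.04, -0.0], [-0.0, -0.04, -0.0], [-0.0, -0.04, -0.0]]
```

View pics/c2.png

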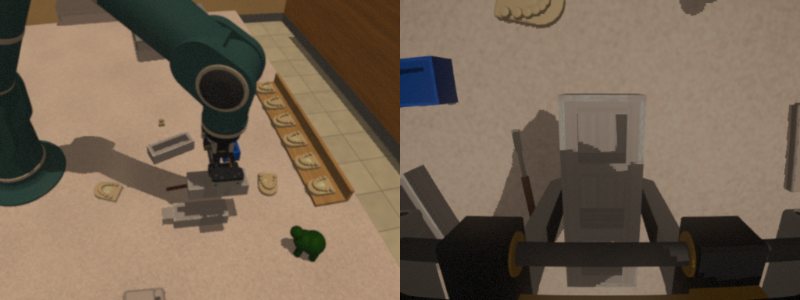

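```bash
python3 - <<'E'
from h import *
s=telemetry.get_state();c=cam('wrist',s);im=cv2.imread('pics/wrist2.png')
M=R.from_rotvec(s['eef_rot']).as_matrix();z=M[:,2];yaw=np.arctan2(z[0],-z[1]) ;print(s['eef_pos'],z,yaw)
yaw=np.arctan2(-z[0],z[1]) if z[1]>0 else np.arctan2(z[0],-z[1])
p=(s['eef_pos'][0],s['eef_pos'][1],yaw);z0=s['eef_pos'][2]-.03
o=cv2.resize(im,None,fx=1.5,fy=1.5,interpolation=cv2.INTER_CUBIC)
o=np.clip(o.astype(float)*1.5,0,255).astype(np.uint8)
for poly in box(c,*p,z0): cv2.polylines(o,[np.int32(poly*1.5)],True,(0,0,255),1)
for poly in box(c,.529,-.262,-.06,0,True)[:1]: cv2.polylines(o,[np.int32(poly*1.5)],True,(255,255,0),1)
cv2.imwrite('pics/h2.png',o)
E
```

```text
[ 0.57120909 -0.25830754  0.1566178 ] [-6.97340174e-02 -9.97565587e-01  2.56205898e-04] -0.06979066124816369
```

View pics/h2.png

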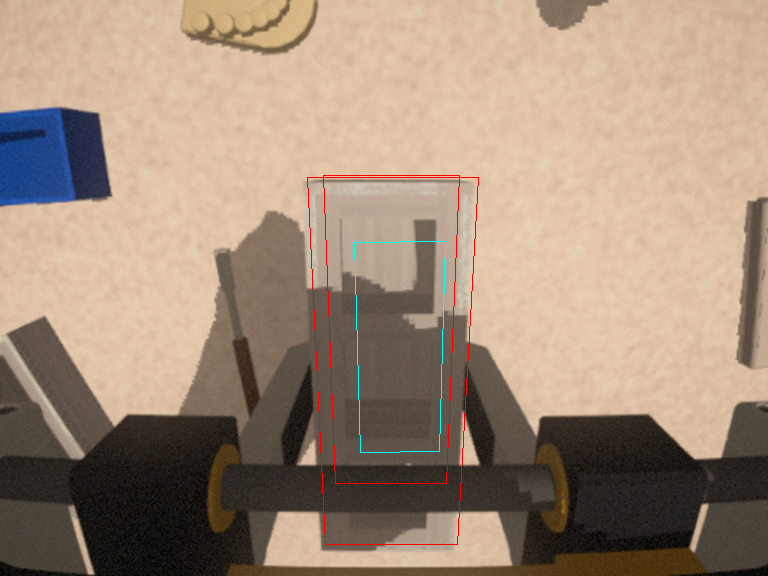

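The held tray matches the expected box to about 2 mm (outline (306,182) to (474,182) against (307,178) to (478,178)). Lowering it.

>>> servo_tool:
  fingers: [1,1,1,1,1]
  dp:
    - [0.05,0.6,0.12]
    - [0.05,0.6,0.12]
    - [0,0.6,0.05]
    - [0,0.5,0]
    - [0,0.3,0]
  turn:
    - [0,-0.08,0]
    - [0,-0.05,0]
    - [0,0,0]
    - [0,0,0]
    - [0,0,0]

```text
time_s: 9.07
eef_pos: [0.568, -0.2635, 0.0869]
eef_rot: [-0.061, -2.194, 2.192]
wrist_force: [0.3, -0.8, -2.8]
opening: 0.593
```

```bash
python3 -c "
from h import *
plan(.569,-.2644,.070,-.06,maxrows=30,step=.3)"
```

```text
t 9.07 pos [ 0.568  -0.2635  0.0869] open 0.593 F [ 0.3 -0.8 -2.8] q7 -1.06
rest mm [  1.   -0.9 -16.9] turn [0.01 0.05 0.  ] n 3
dp [[-0.01, 0.23, 0.01], [-0.01, 0.23, 0.01], [-0.01, 0.23, 0.01]]
turn [[0.0, 0.02, 0.0], [0.0, 0.02, 0.0], [0.0, 0.02, 0.0]]
```

>>> servo_tool:
  fingers: [1,1,1,1]
  dp:
    - [-0.02,0.2,0.02]
    - [0,0.2,0.01]
    - [0,0.15,0]
    - [0,0.06,0]
  turn:
    - [0,0.05,0]
    - [0,0,0]
    - [0,0,0]
    - [0,0,0]

```text
time_s: 9.57
eef_pos: [0.5688, -0.2643, 0.0708]
eef_rot: [-0.066, -2.192, 2.19]
wrist_force: [-0.8, -1.6, -2.0]
opening: 0.597
```

```bash
python3 -c "
from h import *
plan(.569,-.2644,.070,-.06,maxrows=30,step=.3)
cv2.imwrite('pics/side3.png',cv2.resize(optics.camera('side')[180:340,180:380,::-1],None,fx=3.7,fy=3.7,interpolation=cv2.INTER_CUBIC))"
```

```text
t 9.57 pos [ 0.5688 -0.2643  0.0708] open 0.597 F [-0.8 -1.6 -2. ] q7 -1.06
rest mm [ 0.2 -0.1 -0.8] turn [ 0.01 -0.   -0.  ] n 1
dp [[-0.01, 0.03, 0.0]]
turn [[0.01, -0.0, -0.0]]
```

View pics/side3.png

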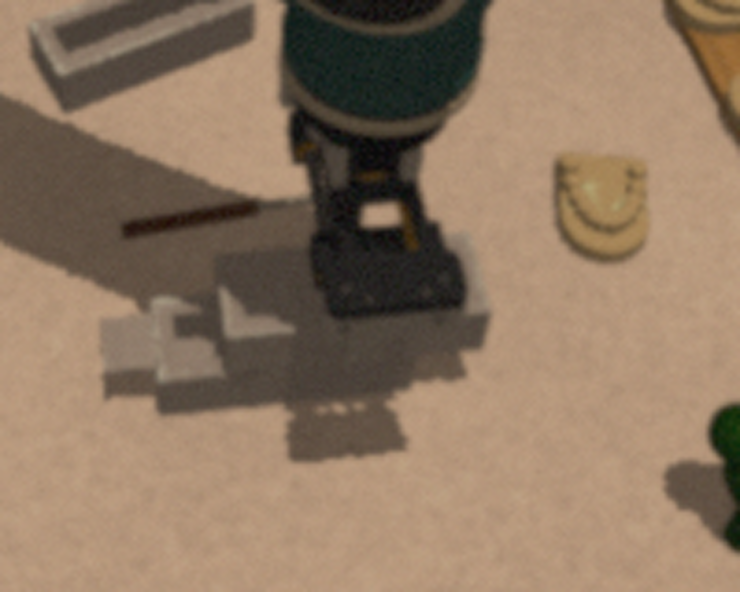

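The tray sits right over the base, shifted away from the tab and nearly in contact. Feeling down the last millimetre.

>>> servo_tool:
  fingers: [1,1]
  dp:
    - [0,0.05,0]
    - [0,0.05,0]
  turn:
    - [0,0,0]
    - [0,0,0]

```text
time_s: 9.88
eef_pos: [0.569, -0.2645, 0.07]
eef_rot: [-0.067, -2.193, 2.19]
wrist_force: [-11.2, 6.1, 27.6]
opening: 0.596
```

>>> servo_tool:
  fingers: [1,1]
  dp:
    - [0,0.05,0]
    - [0,0.05,0]
  turn:
    - [0,0,0]
    - [0,0,0]

```text
time_s: 10.12
eef_pos: [0.5689, -0.2645, 0.07]
eef_rot: [-0.068, -2.194, 2.19]
wrist_force: [-8.1, 4.1, 16.7]
opening: 0.592
```

>>> servo_tool:
  fingers: [0.2,-0.2,-0.6,-1,-1]
  dp:
    - [0,0,0]
    - [0,0,0]
    - [0,0,0]
    - [0,0,0]
    - [0,-0.2,0]
  turn:
    - [0,0,0]
    - [0,0,0]
    - [0,0,0]
    - [0,0,0]
    - [0,0,0]

```text
time_s: 10.75
eef_pos: [0.5694, -0.2647, 0.0758]
eef_rot: [-0.069, -2.194, 2.191]
wrist_force: [-0.4, -0.3, 0.0]
opening: 0.884
```

>>> servo_tool:
  fingers: [-1,-1,-1,-1,-1]
  dp:
    - [0,-0.5,0]
    - [0,-0.9,0]
    - [0,-0.9,0]
    - [0,-0.9,0]
    - [0,-0.9,0]
  turn:
    - [0,0,0]
    - [0,0,0]
    - [0,0,0]
    - [0,0,0]
    - [0,0,0]

```text
time_s: 11.38
eef_pos: [0.5688, -0.2649, 0.1843]
eef_rot: [-0.07, -2.193, 2.191]
wrist_force: [0.1, -0.0, -0.3]
opening: 1.004
```

```bash
python3 -c "
from h import *
plan(.4845,.004,.18,.315,maxrows=30,step=.95)"
python3 wl.py w4 .569 -.2644 -.06 .04 divided_tray
```

```text
t 11.38 pos [ 0.5688 -0.2649  0.1843] open 1.004 F [ 0.1 -0.  -0.3] q7 -1.1
rest mm [-84.3 268.9  -4.3] turn [ 0.01 -4.7  -0.04] n 12
dp [[0.33, 0.01, -0.88], [0.31, 0.01, -0.89], [0.28, 0.01, -0.9], [0.25, 0.01, -0.91], [0.22, 0.01, -0.91], [0.19, 0.01, -0.92], [0.17, 0.01, -0.92], [0.14, 0.01, -0.93], [0.11, 0.01, -0.93], [0.08, 0.01, -0.94], [0.05, 0.01, -0.94], [0.02, 0.01, -0.94]]
turn [[0.0, -0.39, -0.0], [0.0, -0.39, -0.0], [0.0, -0.39, -0.0], [0.0, -0.39, -0.0], [0.0, -0.39, -0.0], [0.0, -0.39, -0.0], [0.0, -0.39, -0.0], [0.0, -0.39, -0.0], [0.0, -0.39, -0.0], [0.0, -0.39, -0.0], [0.0, -0.39, -0.0], [0.0, -0.39, -0.0]]
divided_tray [(0.68, [0.568, -0.266, 0.082])]
fit [ 0.5662 -0.2625 -0.0656] -17.63303132037971 -10.870831496459223
```

View pics/w4.png

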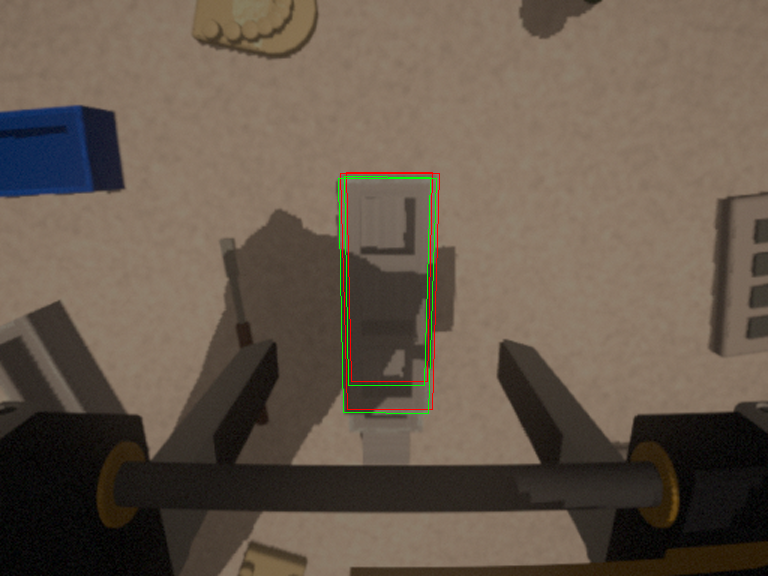

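The divided tray (end at (388,178), green fit) lies squarely on the base, whose tab shows at (386,447). Its measured position is about (0.567,-0.263). Now for the plain tray.

>>> servo_tool:
  fingers: [-1,-1,-1,-1,-1]
  dp:
    - [0.33,0,-0.8]
    - [0.31,0,-0.9]
    - [0.28,0,-0.9]
    - [0.25,0,-0.9]
    - [0.22,0,-0.9]
  turn:
    - [0,-0.4,0]
    - [0,-0.4,0]
    - [0,-0.4,0]
    - [0,-0.4,0]
    - [0,-0.4,0]

```text
time_s: 12.1
eef_pos: [0.5309, -0.1496, 0.1846]
eef_rot: [-0.112, 2.164, -2.163]
wrist_force: [-0.3, 0.6, 0.5]
opening: 1.001
```

>>> servo_tool:
  fingers: [-1,-1,-1,-1,-1]
  dp:
    - [0.2,0,-0.92]
    - [0.17,0,-0.92]
    - [0.14,0,-0.92]
    - [0.11,0,-0.92]
    - [0.08,0,-0.92]
  turn:
    - [0,-0.4,0]
    - [0,-0.4,0]
    - [0,-0.4,0]
    - [0,-0.4,0]
    - [0,-0.4,0]

```text
time_s: 12.72
eef_pos: [0.4904, -0.0314, 0.1843]
eef_rot: [-0.287, 2.069, -2.069]
wrist_force: [-0.1, 0.3, 0.8]
opening: 1.0
```

```bash

python3 wl.py w5 .4845 .004 .315 0 plain_tray;python3 -c "
from h import *
plan(.4845,.004,.18,.315,maxrows=30,step=.95)"

```

```text
plain_tray [(0.98, [0.483, 0.01, 0.039]), (0.79, [0.654, -0.025, 0.032])]
fit [0.4811 0.0096 0.3508] -14.52100943527634 -8.098177639687682
t 12.82 pos [ 0.4902 -0.03    0.1843] open 1.001 F [ 0.4 -0.3  0.1] q7 -1.24
rest mm [-5.7 34.  -4.3] turn [-0.   -0.4  -0.06] n 2
dp [[-0.08, 0.09, -0.68], [-0.09, 0.09, -0.68]]
turn [[-0.0, -0.2, -0.03], [-0.0, -0.2, -0.03]]
```

View pics/w5.png

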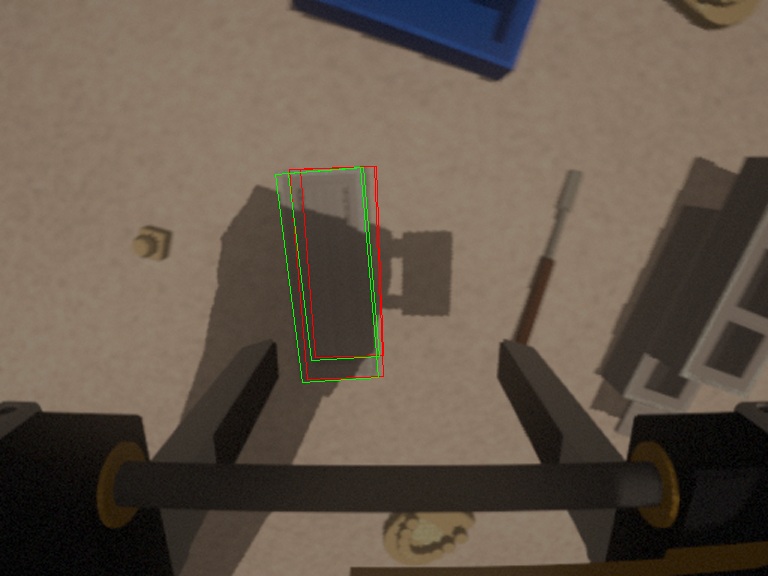

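```bash
python3 - <<'E'
from h import *
im=cv2.imread('pics/raw_w5.png')
g=np.clip(im.astype(float)*2.8-50,0,255).astype(np.uint8)
o=cv2.resize(g[95:275,160:320],None,fx=3.3,fy=3.3,interpolation=cv2.INTER_CUBIC)
cv2.imwrite('pics/w5c.png',o)
E
```

```text
(no output)
```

View pics/w5c.png

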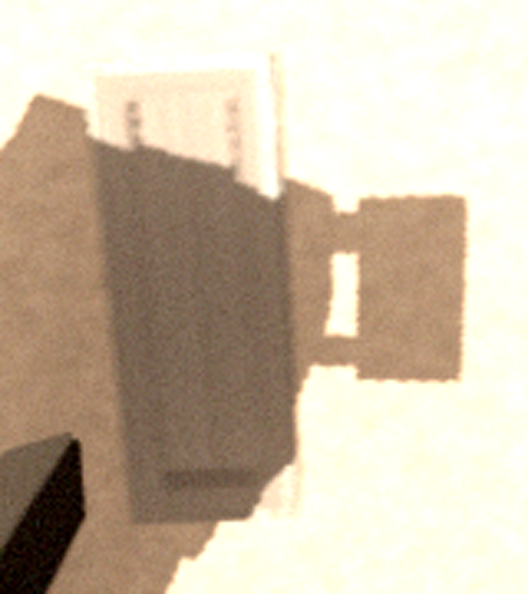

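```bash
python3 - <<'E'
from h import *
s=telemetry.get_state();c=cam('wrist',s)
px=np.array([[97,75],[274,62],[130,522],[297,514]])/3.3+[160,95]
P=bp(c,px,.04);print(P.round(4))
for a,b in((0,1),(0,2),(2,3),(1,3)):
    d=P[a]-P[b];print(a,b,np.linalg.norm(d),np.arctan2(d[1],d[0]))
print(P.mean(0))
E
```

```text
[[ 0.5414  0.0577]
 [ 0.5595  0.0078]
 [ 0.4019  0.0145]
 [ 0.4207 -0.0386]]
0 1 0.0531045684752515 1.9198131322343783
0 2 0.14596984480685898 0.3002912701874082
2 3 0.05636583608979603 1.9097879281655445
1 3 0.1464123290569075 0.32270990953359496
[0.48085992 0.01035849]
```

>>> servo_tool:
  fingers: [-1,-1,-1,-1,-1]
  dp:
    - [-0.05,0.2,-0.7]
    - [-0.05,0.5,-0.7]
    - [0,0.8,-0.15]
    - [0,0.8,0]
    - [0,0.5,0]
  turn:
    - [0,-0.2,-0.03]
    - [0,-0.2,-0.03]
    - [0,0,0]
    - [0,0,0]
    - [0,0,0]

```text
time_s: 13.45
eef_pos: [0.4803, 0.0127, 0.1103]
eef_rot: [-0.331, 2.049, -2.049]
wrist_force: [0.1, -0.9, -0.6]
opening: 0.997
```

```bash
python3 -c "
from h import *
plan(.482,.008,.028,.315,maxrows=30,step=.95)"
python3 wl.py w6 .482 .008 .315 0 plain_tray

```

```text
t 13.45 pos [0.4803 0.0127 0.1103] open 0.997 F [ 0.1 -0.9 -0.6] q7 -1.28
rest mm [  1.7  -4.7 -82.3] turn [0.   0.06 0.01] n 4
dp [[-0.0, 0.82, 0.05], [-0.0, 0.82, 0.05], [-0.0, 0.82, 0.05], [-0.0, 0.82, 0.05]]
turn [[0.0, 0.01, 0.0], [0.0, 0.01, 0.0], [0.0, 0.01, 0.0], [0.0, 0.01, 0.0]]
plain_tray [(0.94, [0.646, -0.041, 0.036]), (0.68, [0.485, 0.008, 0.038])]
fit [0.4806 0.0207 0.3188] -16.559303569275993 -12.150836233280453
```

View pics/w6.png

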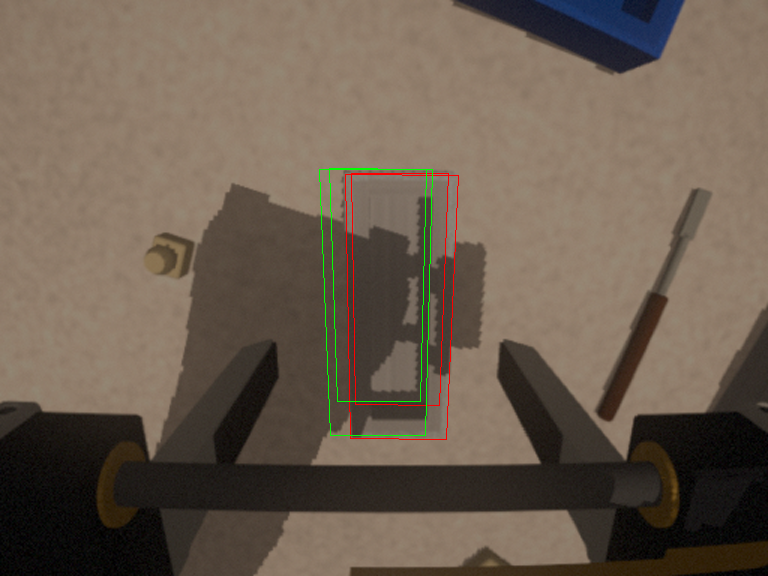

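The red estimate (0.482,0.008) coincides with the tray outline (344,172) to (455,435). The green auto-fit caught the shadow instead, so I'm ignoring it.

>>> servo_tool:
  fingers: [-1,-1,-1,-1,-1]
  dp:
    - [0,0.5,0.12]
    - [0,0.8,0.08]
    - [0,0.8,0]
    - [0,0.7,0]
    - [0,0.3,0]
  turn:
    - [0,0.06,0]
    - [0,0,0]
    - [0,0,0]
    - [0,0,0]
    - [0,0,0]

```text
time_s: 14.18
eef_pos: [0.4833, 0.0067, 0.0306]
eef_rot: [-0.321, 2.051, -2.052]
wrist_force: [0.4, -0.1, -0.3]
opening: 0.996
```

```bash
python3 -c "
from h import *
plan(.482,.008,.028,.315,maxrows=30,step=.95)"

```

```text
t 14.18 pos [0.4833 0.0067 0.0306] open 0.996 F [ 0.4 -0.1 -0.3] q7 -1.24
rest mm [-1.3  1.3 -2.6] turn [-0.01 -0.03 -0.03] n 1
dp [[0.03, 0.1, -0.07]]
turn [[-0.01, -0.03, -0.03]]
```

>>> servo_tool:
  fingers: [1,1,1,1,1]
  dp:
    - [0.03,0.05,-0.05]
    - [0,0,0]
    - [0,0,0]
    - [0,0,0]
    - [0,0,0]
  turn:
    - [0,-0.03,0]
    - [0,0,0]
    - [0,0,0]
    - [0,0,0]
    - [0,0,0]

```text
time_s: 14.8
eef_pos: [0.483, 0.0076, 0.0305]
eef_rot: [-0.321, 2.049, -2.051]
wrist_force: [0.5, -0.1, -1.9]
opening: 0.592
```

>>> servo_tool:
  fingers: [1,1,1]
  dp:
    - [0,0,0]
    - [0,0,0]
    - [0,-0.3,0]
  turn:
    - [0,0,0]
    - [0,0,0]
    - [0,0,0]

```text
time_s: 15.18
eef_pos: [0.4825, 0.0076, 0.038]
eef_rot: [-0.322, 2.05, -2.051]
wrist_force: [-0.3, 0.7, -1.3]
opening: 0.588
```

>>> servo_tool:
  fingers: [1,1,1,1,1]
  dp:
    - [0,-0.6,0]
    - [0,-0.9,0]
    - [0,-0.9,0]
    - [0,-0.9,0]
    - [0,-0.9,0]
  turn:
    - [0,0,0]
    - [0,0,0]
    - [0,0,0]
    - [0,0,0]
    - [0,0,0]

```text
time_s: 15.8
eef_pos: [0.4818, 0.0073, 0.15]
eef_rot: [-0.321, 2.05, -2.051]
wrist_force: [0.6, 0.0, -2.0]
opening: 0.595
```

>>> servo_tool:
  fingers: [1,1,1]
  dp:
    - [0,-0.9,0]
    - [0,-0.9,0]
    - [0,-0.5,0]
  turn:
    - [0,0,0]
    - [0,0,0]
    - [0,0,0]

```text
time_s: 16.18
eef_pos: [0.4814, 0.0072, 0.2133]
eef_rot: [-0.316, 2.048, -2.05]
wrist_force: [-0.9, 0.2, -2.1]
opening: 0.596
```

```bash
python3 - <<'E'
from h import *
plan(.529,-.262,.20,-.06,maxrows=30,step=.95)
I={}
for n in('scene','side'):
    I[n]=optics.camera(n)[:,:,::-1].copy();cv2.imwrite(f'pics/{n}7.png',I[n])
C={n:cam(n) for n in I}
t=[]
for n in I:
    o=cv2.resize(I[n],None,fx=3,fy=3,interpolation=cv2.INTER_CUBIC)
    for p,z,tab in(((.529,-.262,-.06),0,True),((.568,-.2635,-.063),.04,False)):
        for poly in box(C[n],*p,z,tab): cv2.polylines(o,[np.int32(poly*3+1)],True,(0,255,0),1)
    u,v=np.int32(proj(C[n],[.54,-.262,.04])*3);t.append(o[v-150:v+150,u-200:u+200])
cv2.imwrite('pics/st7.png',np.hstack(t))
print(refine([I['scene'],I['side']],[C['scene'],C['side']],(.568,-.2635,-.063),.04,rng=(.006,.006,.05)))
E
```

```text
t 16.18 pos [0.4814 0.0072 0.2133] open 0.596 F [-0.9  0.2 -2.1] q7 -1.3
rest mm [  47.6 -269.2  -13.3] turn [-0.01  4.67 -0.1 ] n 12
dp [[0.13, 0.04, 0.9], [0.1, 0.05, 0.91], [0.07, 0.05, 0.91], [0.04, 0.05, 0.91], [0.01, 0.04, 0.91], [-0.02, 0.04, 0.91], [-0.04, 0.04, 0.91], [-0.07, 0.04, 0.91], [-0.1, 0.04, 0.91], [-0.13, 0.04, 0.9], [-0.16, 0.04, 0.9], [-0.18, 0.04, 0.89]]
turn [[-0.0, 0.39, -0.01], [-0.0, 0.39, -0.01], [-0.0, 0.39, -0.01], [-0.0, 0.39, -0.01], [-0.0, 0.39, -0.01], [-0.0, 0.39, -0.01], [-0.0, 0.39, -0.01], [-0.0, 0.39, -0.01], [-0.0, 0.39, -0.01], [-0.0, 0.39, -0.01], [-0.0, 0.39, -0.01], [-0.0, 0.39, -0.01]]
(array([ 0.56696429, -0.26619554, -0.06767364]), np.float64(-60.74666800879493), np.float64(-52.05664047636377))
```

View pics/st7.png

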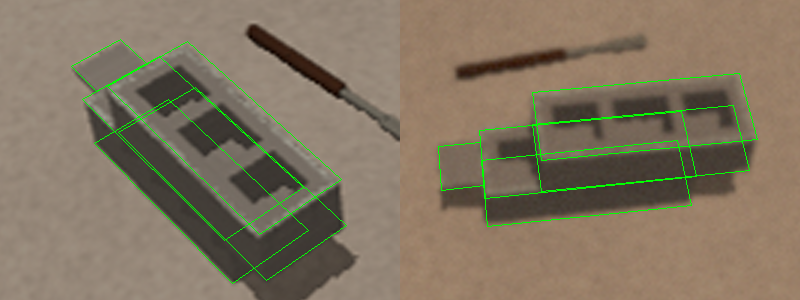

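Stack as modelled: base at (0.529,-0.262), divided tray about 38 mm away from the tab, both outlines matching in both views. Carrying the plain tray over.

>>> servo_tool:
  fingers: [1,1,1,1,1]
  dp:
    - [0.13,0,0.8]
    - [0.1,0,0.9]
    - [0.07,0,0.9]
    - [0.04,0,0.9]
    - [0,0,0.9]
  turn:
    - [0,0.4,-0.03]
    - [0,0.4,-0.03]
    - [0,0.4,0]
    - [0,0.4,0]
    - [0,0.4,0]

```text
time_s: 16.9
eef_pos: [0.5, -0.1091, 0.211]
eef_rot: [-0.154, 2.146, -2.149]
wrist_force: [-0.1, 0.3, -1.8]
opening: 0.594
```

>>> servo_tool:
  fingers: [1,1,1,1,1]
  dp:
    - [-0.02,0,0.9]
    - [-0.04,0,0.9]
    - [-0.07,0,0.9]
    - [-0.1,0,0.9]
    - [-0.1,0,0.8]
  turn:
    - [0,0.4,0]
    - [0,0.4,0]
    - [0,0.4,0]
    - [0,0.4,0]
    - [0,0.4,0]

```text
time_s: 17.52
eef_pos: [0.5176, -0.2265, 0.2109]
eef_rot: [-0.032, -2.205, 2.209]
wrist_force: [-0.0, 0.5, -2.3]
opening: 0.596
```

```bash
python3 -c "
from h import *
plan(.529,-.263,.17,-.063,maxrows=30,step=.95)"

```

```text
t 17.52 pos [ 0.5176 -0.2265  0.2109] open 0.596 F [-0.   0.5 -2.3] q7 -1.12
rest mm [ 11.4 -36.5 -40.9] turn [-0.02  0.43  0.  ] n 3
dp [[-0.17, 0.55, 0.48], [-0.17, 0.55, 0.48], [-0.18, 0.55, 0.48]]
turn [[-0.01, 0.14, 0.0], [-0.01, 0.14, 0.0], [-0.01, 0.14, 0.0]]
```

>>> servo_tool:
  fingers: [1,1,1,1]
  dp:
    - [-0.17,0.3,0.55]
    - [-0.17,0.5,0.5]
    - [-0.16,0.5,0.35]
    - [0,0.3,0]
  turn:
    - [0,0.15,0]
    - [0,0.15,0]
    - [0,0.13,0]
    - [0,0,0]

```text
time_s: 18.02
eef_pos: [0.5294, -0.2652, 0.1675]
eef_rot: [-0.072, -2.186, 2.189]
wrist_force: [-0.6, 0.9, -2.5]
opening: 0.593
```

```bash
python3 -c "
from h import *
plan(.529,-.263,.115,-.063,maxrows=30,step=.6)"

```

```text
t 18.02 pos [ 0.5294 -0.2652  0.1675] open 0.593 F [-0.6  0.9 -2.5] q7 -1.07
rest mm [ -0.4   2.2 -52.5] turn [-0.02 -0.04  0.01] n 4
dp [[0.01, 0.53, -0.02], [0.01, 0.53, -0.02], [0.01, 0.53, -0.02], [0.01, 0.53, -0.02]]
turn [[-0.0, -0.01, 0.0], [-0.0, -0.01, 0.0], [-0.0, -0.01, 0.0], [-0.0, -0.01, 0.0]]
```

>>> servo_tool:
  fingers: [1,1,1,1,1]
  dp:
    - [0.02,0.5,-0.05]
    - [0,0.5,-0.03]
    - [0,0.5,0]
    - [0,0.3,0]
    - [0,0.12,0]
  turn:
    - [0,-0.04,0]
    - [0,0,0]
    - [0,0,0]
    - [0,0,0]
    - [0,0,0]

```text
time_s: 18.65
eef_pos: [0.5289, -0.2612, 0.1156]
eef_rot: [-0.065, -2.189, 2.19]
wrist_force: [-0.1, -0.2, -2.0]
opening: 0.595
```

```bash
python3 -c "
from h import *
plan(.529,-.263,.1105,-.063,maxrows=30,step=.3)
t=[]
for n in('scene','side'):
    c=cam(n);im=cv2.resize(optics.camera(n)[:,:,::-1],None,fx=3,fy=3,interpolation=cv2.INTER_CUBIC);u,v=np.int32(proj(c,[.54,-.262,.06])*3);t.append(im[v-200:v+200,u-200:u+200])
cv2.imwrite('pics/st8.png',np.hstack(t))"
```

```text
t 18.65 pos [ 0.5289 -0.2612  0.1156] open 0.595 F [-0.1 -0.2 -2. ] q7 -1.05
rest mm [ 0.1 -1.8 -5.1] turn [-0.    0.03  0.02] n 1
dp [[-0.01, 0.2, 0.07]]
turn [[-0.0, 0.03, 0.02]]
```

View pics/st8.png

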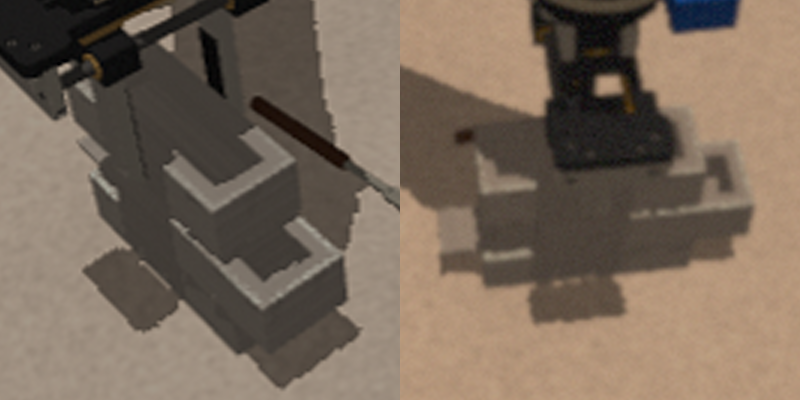

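The plain tray is lined up above the base; its left end at x≈475 in the side view matches the base's end at about 482. Lowering the last 5 mm slowly.

>>> servo_tool:
  fingers: [1,1,1]
  dp:
    - [0,0.08,0.06]
    - [0,0.08,0]
    - [0,0.05,0]
  turn:
    - [0,0,0]
    - [0,0,0]
    - [0,0,0]

```text
time_s: 19.12
eef_pos: [0.5293, -0.2632, 0.1111]
eef_rot: [-0.067, -2.19, 2.191]
wrist_force: [0.1, 0.4, -1.4]
opening: 0.591
```

>>> servo_tool:
  fingers: [1]
  dp:
    - [0,0.03,0]
  turn:
    - [0,0,0]

```text
time_s: 19.25
eef_pos: [0.5293, -0.2632, 0.1105]
eef_rot: [-0.067, -2.19, 2.191]
wrist_force: [-2.9, 0.4, 4.1]
opening: 0.598
```

>>> servo_tool:
  fingers: [1,0.2,-0.2,-0.6,-1]
  dp:
    - [0,0.01,0]
    - [0,0,0]
    - [0,0,0]
    - [0,0,0]
    - [0,0,0]
  turn:
    - [0,0,0]
    - [0,0,0]
    - [0,0,0]
    - [0,0,0]
    - [0,0,0]

```text
time_s: 19.88
eef_pos: [0.5297, -0.2633, 0.1106]
eef_rot: [-0.068, -2.19, 2.192]
wrist_force: [0.3, 0.7, 0.1]
opening: 0.777
```

>>> servo_tool:
  fingers: [-1,-1,-1,-1,-1]
  dp:
    - [0,-0.1,0]
    - [0,-0.6,0]
    - [0,-0.9,0]
    - [0,-0.9,0]
    - [0,-0.9,0]
  turn:
    - [0,0,0]
    - [0,0,0]
    - [0,0,0]
    - [0,0,0]
    - [0,0,0]

```text
time_s: 20.5
eef_pos: [0.5292, -0.2633, 0.2002]
eef_rot: [-0.067, -2.189, 2.191]
wrist_force: [0.1, -0.2, 0.9]
opening: 1.001
```

>>> servo_tool:
  fingers: [-1,-1,-1,-1,-1]
  dp:
    - [0,-0.5,-0.9]
    - [0,0,-0.9]
    - [0,0,-0.9]
    - [0,0,-0.9]
    - [0,0,-0.9]
  turn:
    - [0,0,0]
    - [0,0,0]
    - [0,0,0]
    - [0,0,0]
    - [0,0,0]

```text
time_s: 21.12
eef_pos: [0.5371, -0.1506, 0.2208]
eef_rot: [-0.08, -2.188, 2.196]
wrist_force: [0.2, -0.2, 0.5]
opening: 1.001
```

>>> servo_tool:
  fingers: [-1,-1,-1,-1]
  dp:
    - [0,0,-0.9]
    - [0,0,-0.9]
    - [0,0,-0.5]
    - [0,0,0]
  turn:
    - [0,0,0]
    - [0,0,0]
    - [0,0,0]
    - [0,0,0]

```text
time_s: 21.62
eef_pos: [0.5415, -0.0906, 0.2246]
eef_rot: [-0.083, -2.191, 2.198]
wrist_force: [-0.8, -0.1, 1.0]
opening: 0.999
```

```bash
python3 - <<'E'
from h import *
I={}
for n in('scene','side'):
    I[n]=optics.camera(n)[:,:,::-1].copy();cv2.imwrite(f'pics/{n}9.png',I[n])
C={n:cam(n) for n in I}
t=[]
for n in I:
    o=cv2.resize(I[n],None,fx=3,fy=3,interpolation=cv2.INTER_CUBIC)
    for p,z,tab,col in(((.529,-.262,-.06),0,True,(0,255,0)),((.567,-.265,-.065),.04,False,(255,255,0)),((.529,-.263,-.065),.08,False,(0,0,255))):
        for poly in box(C[n],*p,z,tab): cv2.polylines(o,[np.int32(poly*3+1)],True,col,1)
    u,v=np.int32(proj(C[n],[.54,-.262,.06])*3);t.append(o[v-200:v+200,u-200:u+200])
cv2.imwrite('pics/st9.png',np.hstack(t))
L=[I['scene'],I['side']];K=[C['scene'],C['side']]
print(refine(L,K,(.529,-.263,-.065),.08,rng=(.01,.01,.06)))
print(nets.search_frame('scene','plain_tray'),telemetry.get_state()['time_s'])
E
```

```text
(array([ 0.52891032, -0.26353681, -0.05748475]), np.float64(-62.54291616771952), np.float64(-61.46650130739433))
[{'centre': [0.6812, -0.0025, 0.0232], 'score': 0.97}, {'centre': [0.5354, -0.2617, 0.108], 'score': 0.69}] 21.775
```

View pics/st9.png

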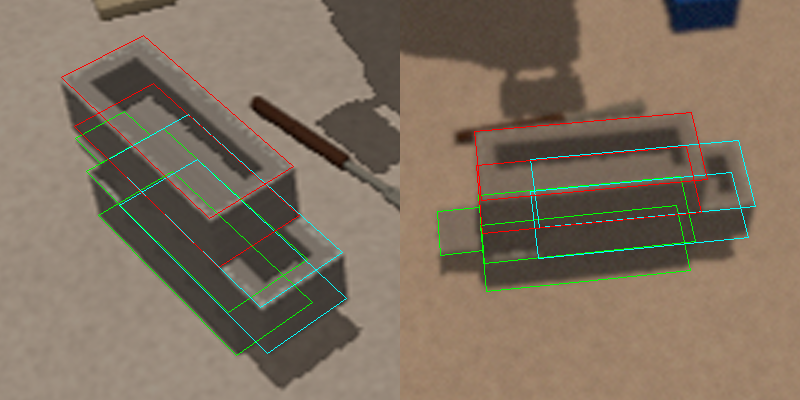

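All three outlines match in both views and the robot is clear, so I'm handing in.

```bash
python3 -c "
from h import *
s=telemetry.get_state();print(s['wrist_force'],np.abs(s['joint_velocities']).max())
print(order.sign_off())"
```

```text
[ 0.01135583 -0.39576843 -0.3331028 ] 0.004985768434499088
the job is handed in; nothing more can be done
None
```

The stack is built and handed in at about 22 s of the 61 s allowed. Sign-off gives no verdict, so the result below rests on my own last measurements.

**What I did:** I gripped the three-compartment tray across its width and lowered it onto the base tray until it touched, shifted away from the tab. I then set the plain gray tray on top the same way, leaving the blue look-alike and the short tray alone.

**Last checks, from the two fixed cameras:**

| Tray | Position (x, y) in m | Relative to the base tray | Allowed |
|---|---|---|---|
| base_tray | (0.529, -0.262) | did not visibly move (about 1 mm) | under 30 mm |
| divided_tray | (0.567, -0.265) | about 38 mm away from the tab, 1–2 mm sideways | 25–55 mm and 12 mm |
| plain_tray | (0.529, -0.264) | about 2 mm off centre | 15 mm |

All three are parallel within about 0.01 rad, and their outlines fitted at the expected heights in both views, so they look level. The arm was at rest with nothing touching the gripper.

**Checks that disagreed:**
- **Automatic outline fits:** some caught on shadows, by up to about 13 mm on the plain tray in the wrist camera. I overrode those after comparing them with the pictures.
- **Base tray position:** single-camera fits differed by up to about 6 mm lengthwise and, in one case, 12 mm sideways, so I used the two-camera value.
- **Setting down the divided tray:** the wrist force briefly reached about 30 N, well under the 120 N limit, and the base did not visibly move.

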